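# Find the stamped slide crate and send it to dispatch

### The arm

A 7-joint arm with a two-finger parallel gripper is mounted at the origin on the work surface. World frame = base frame: x ahead of the robot, y to its left, z up, the work surface at z = 0. Lengths are in m, angles in rad, forces in N, time in s.
With the tool pointing down it reaches from about 0.4 to 0.9 m from the base axis. Payload 5.5 kg.
Tool frame: the origin (TCP) lies on the centre line of the jaws, within the pads' length; the fingertips stand 17 mm ahead of it and the grasp point (between the pads) lies 2 mm behind it (arm.nose_length is the distance from the TCP to the fingertips, in m); z points along the fingers, x is the direction in which the jaws open and shut, and the axes are right-handed (so a half turn about z gives the same grasp; the last joint's range is limited). The gripper opens to 85 mm and grips with 20 to 120 N. Pads are 22 mm wide; open, the fingers measure 114 mm over their backs; the gripper's body (76 mm by 85 mm) begins 54 mm behind the grasp point. The pads swing forward as they close: fully open they stand 13 mm farther back than shut.
Start: joints at [1.495, 0.501, -0.427, 1.55, 0.221, 1.138, -0.21], TCP at [0.216, -0.613, 0.248] pointing down, gripper open.
Joint ranges: [-2.88, 2.88], [-0.31, 2.03], [-1.54, 1.56], [0.2, 2.42], [-1.41, 4.55], [0.19, 2.02], [-2.57, 2.57]. Speed limits (rad/s): [2.57, 2.57, 3.14, 3.14, 3.14, 3.14, 3.14].

### API

Orientations are given as a rotation vector (axis times angle).
In Python, from plant import arm, snapshot gives the robot as it stands.
- The arm moves only by the shell command python3 -m jog 'ROWS' [OPENING] [FORCE]. ROWS is JSON, a list of rows, each an object with "offset": the shift along the tool's x, y, z in mm, a list of three; "spin": the turn about the tool's z in degrees. A call has 1 to 12 rows; each row is the pose to reach, as a shift and turn from the pose commanded when the call began, along the tool's axes at that moment; what a row does not reach only later rows make up. A row lasts 1/8 s, in which the tool goes at most 62.5 mm and 10.7 degrees, less where a joint would pass 70% of its speed; a pose out of reach is approached as far as the arm can. A call with a gripper value outside its range is refused whole. OPENING is the finger opening in mm, from 0 to 85.4, set as the call begins (- or left out, the last holds). The fingers move at their own pace and stop on an object; FORCE is the grip in N (left out, the last holds). Time passes only in rows, so rows that repeat a pose let the fingers close. It gives the time, the measured TCP pose, the force and the opening at its end, in the units of the state.
- arm.read_state(): the state, without advancing time (a new reading comes with each control period).
- snapshot(name): name is "side" or "top" or "wrist"; returns a dict with "pixels" (480x640x3 uint8, red, green, blue), "mtx" (3x3 intrinsics, pixels), "T" (4x4, takes a point from camera to world coordinates); the wrist camera has in their place "tool_from_camera" (4x4, takes a point from camera to tool coordinates, whose origin is the TCP and whose axes are the tool frame's). Camera axes: x right, y down, z forward; pixel columns grow to the right and rows downward; lengths in m; the calibration is good to about 2 mm. A picture is of the moment at which its call begins: read the wrist's pose just before it. There is no depth.
- arm.job_done(): hands the job in, once; it reports no verdict.
The state is a dict: "clock": time; "joints": joint angles; "qd": joint speeds; "tau": joint torques, N m; "tcp_pos": TCP position; "tcp_rot": TCP orientation; "wrist_force": force on the tool from outside, world axes, zero at the start; "moment": the same for the moment, N m; "width": finger opening in m.
Only numpy, scipy, OpenCV 4.12 (cv2) and the standard library are available. Lean on these libraries where they do the work, as an engineer would, in place of code of your own. Each camera call takes 0.05 s, during which the arm holds its last target. There are 200 camera calls.

### The job

One of the two white slide crates bears a round ink stamp underneath. Without picking anything up, tip each crate over towards you (the robot) so that it lies on its near wall with its underside facing away from you; once both have been tipped, push the stamped one, still lying like that, away from you until all of it is past the dark dispatch line on the bench, leave the other on your side of the line, and back off. Do not lift or carry a crate, or disturb the bottle, the specimen pot or the cardboard box.

Things in the scene. Friction and masses are not known exactly. Their poses are not given: they have to be found in the camera images.
- crate_a: one of two identical empty open white plastic slide crates, 72 mm deep (its x), 130 wide (y), 95 high; walls 4 mm, floor 5, 0.25 to 0.5 kg, loose. A middle divider (4 mm, along x, flush with the rim) makes two open compartments 59 mm wide. One crate, on either side, is stamped underneath. Origin: centre of the underside; z out of the open top; at the start upright, -x towards the robot within 0.15 rad
- crate_a_edge (a point): middle of crate_a's near (-x) bottom edge. When the inside of the near wall is drawn towards the robot within 30 mm of the rim, the crate pivots on this edge, hardly sliding (friction about 0.7), passes its balance at about 45 degrees and falls onto its near wall. Pushed sideways from its far wall it tends to slide instead
- crate_a_rim (a point): middle of the top rim of crate_a's near (-x) wall, 95 mm above the underside. Once tipped, the crate is 72 mm high, open top towards the robot, underside away from it, the divider's edge an upright in the middle of the open end; this point is then on the bench at the end nearest the robot, 95 mm from the edge point
- crate_b: one of two identical empty open white plastic slide crates, 72 mm deep (its x), 130 wide (y), 95 high; walls 4 mm, floor 5, 0.25 to 0.5 kg, loose. A middle divider (4 mm, along x, flush with the rim) makes two open compartments 59 mm wide. One crate, on either side, is stamped underneath. Origin: centre of the underside; z out of the open top; at the start upright, -x towards the robot within 0.15 rad
- crate_b_edge (a point): middle of crate_b's near (-x) bottom edge. When the inside of the near wall is drawn towards the robot within 30 mm of the rim, the crate pivots on this edge, hardly sliding (friction about 0.7), passes its balance at about 45 degrees and falls onto its near wall. Pushed sideways from its far wall it tends to slide instead
- crate_b_rim (a point): middle of the top rim of crate_b's near (-x) wall, 95 mm above the underside. Once tipped, the crate is 72 mm high, open top towards the robot, underside away from it, the divider's edge an upright in the middle of the open end; this point is then on the bench at the end nearest the robot, 95 mm from the edge point
- stamp (a point): centre of the round black ink stamp (a solid disc 62 mm across with a small blank cross in it), in the middle of the underside of one of the two crates; hidden from view until that crate is tipped
- line: the dispatch line: a flat dark strip 16 mm wide, 620 mm long and 1 mm thick, stuck to the bench across the robot's front (nothing catches on it). Origin: its middle, on the bench; x points across it, away from the robot; y along it. It stays put
- bottle: bystander, loose: clear plastic wash bottle, 60 mm across, 150 mm tall; origin at the centre of its underside, z up. Leave it alone
- pot: bystander, loose: small clear specimen pot with a red cap, 48 mm across, 60 mm tall; origin at the centre of its underside, z up. Leave it alone
- slidebox: bystander, loose: cardboard slide box 55 x 85 x 32 mm; origin at the centre of its underside, z up. Leave it alone
Not all that is in view belongs to the job. Leave any green or pink look-alike of the crate_b alone.

How it is judged:
On the way, in this order (a step that is already met when the one before it is completed fails the run):
1. one crate lies tipped on its near wall (((angle between crate_a's own z axis and vertical between 1.4 and 1.75 rad and height (world z) of crate_a_edge below 0.015 m and height (world z) of crate_a_rim below 0.02 m) or (angle between crate_b's own z axis and vertical between 1.4 and 1.75 rad and height (world z) of crate_b_edge below 0.015 m and height (world z) of crate_b_rim below 0.02 m))), for 0.2 s.
2. both crates lie tipped on their near walls (angle between crate_a's own z axis and vertical between 1.4 and 1.75 rad and height (world z) of each of crate_a_edge, crate_b_edge below 0.015 m and height (world z) of each of crate_a_rim, crate_b_rim below 0.02 m and angle between crate_b's own z axis and vertical between 1.4 and 1.75 rad), for 0.2 s.
3. the stamped crate is past the line (x of each of crate_a_rim, crate_a_edge in the frame of line above 0 m), for 0.2 s.
At the end, for the whole second after the job is handed in: both crates lie at rest on their near walls (tilted 80 to 100 degrees, pivot edge and near rim on the bench); the stamped crate's rim and bottom edge sites are both beyond the middle of the line, and the other crate is on the robot's side of it (all of step 2 and all of step 3 and x of crate_b in the frame of line below 0 m and linear speed of each of crate_a, crate_b below 0.02 m/s); the robot touches nothing.
It fails at once if a crate was lifted, carried or tipped the wrong way (its near bottom edge rose more than 35 mm off the bench) (height (world z) of any of crate_a_edge, crate_b_edge above 0.035 m).
It fails at once if the unstamped crate was pushed over the line (x of crate_b_rim in the frame of line above 0 m).
It fails at once if a bystander was moved more than 30 mm or knocked over (distance of any of bottle, pot, slidebox from where it was at the start of the episode above 0.03 m or angle between any of bottle, pot, slidebox's own z axis and vertical above 0.5 rad).
It also fails if it takes over 70 s, if anything falls off the work surface, if the arm or the gripper's body presses on something with over 40 N, if the wrist force passes 120 N, or if a joint passes its speed limit or range.

## Working session

There is one attempt and no reset: what is moved stays moved. The work goes in short steps, Python scripts to look and compute and a shell command to move; the robot and the scene stay as the last step left them, time stands still between calls to the robot, and variables do not carry over. Pictures are saved under pics/ and viewed, about 8 in all and at most 12, crops included, and the job is handed in when it is done.

```bash
ls; mkdir -p pics; python3 - <<'E'
from plant import arm, snapshot
import cv2,numpy as np
print(arm.read_state())
for n in("top","side"):
    s=snapshot(n); cv2.imwrite(f"pics/{n}0.png",s["pixels"][...,::-1]); np.savez(f"pics/{n}0.npz",**s); print(n,s["mtx"].tolist(),s["T"].round(3).tolist())
E
```

```text
pics
{'clock': 0.0, 'joints': array([ 1.49521034,  0.50184422, -0.42677889,  1.5514765 ,  0.22080425,
        1.13832295, -0.21028711]), 'qd': array([-1.58522168e-04,  7.56759922e-06,  3.98887257e-04,  1.40838422e-03,
       -3.74460322e-04, -3.08348923e-04, -1.62930048e-03]), 'tau': array([ 1.60273489e-04, -5.69519448e+01, -5.81542879e+00, -2.80937523e+01,
        1.08370953e-02,  1.20527262e-02,  1.65213328e-05]), 'tcp_pos': array([ 0.21574338, -0.61242806,  0.2472495 ]), 'tcp_rot': array([-2.56323192e+00,  1.81437659e+00,  2.51031528e-03]), 'wrist_force': array([-0.28524468, -0.17481923,  0.24984162]), 'moment': array([-0.00320516, -0.01003226, -0.00397615]), 'width': 0.08545222015524463}
top [[501.17661978585534, 0.0, 316.7862774856575], [0.0, 501.17661978585534, 243.0781255392612], [0.0, 0.0, 1.0]] [[0.025, -0.981, 0.192, 0.356], [-0.999, -0.031, -0.026, 0.018], [0.031, -0.191, -0.981, 1.231], [0.0, 0.0, 0.0, 1.0]]
side [[478.2422941992285, 0.0, 318.8244014016064], [0.0, 478.2422941992285, 246.41025681278924], [0.0, 0.0, 1.0]] [[-0.712, -0.41, 0.57, -0.119], [-0.702, 0.431, -0.566, 0.688], [-0.014, -0.804, -0.595, 0.827], [0.0, 0.0, 0.0, 1.0]]
```

View pics/top0.png

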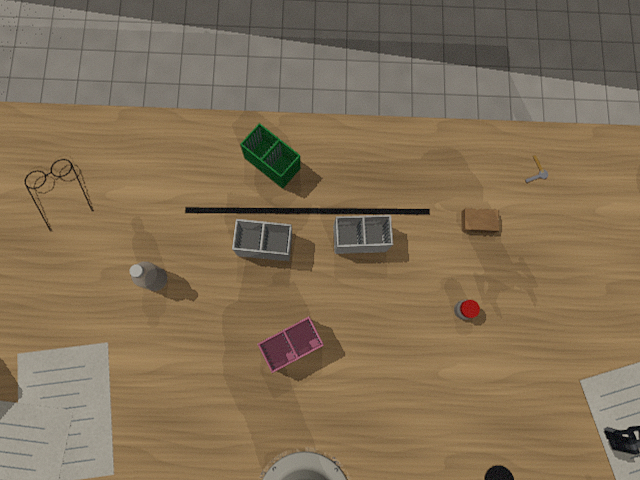

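View pics/side0.png

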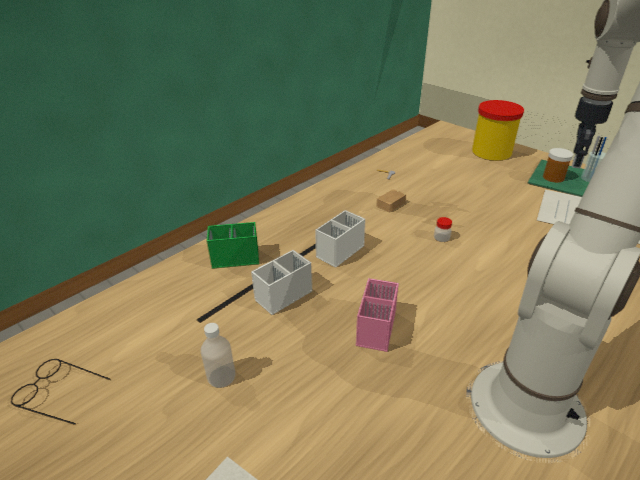

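Candidates for a white crate in the top view are left white (263,240) and right white (363,234). The look-alikes are green (270,155) and pink (291,345), which I reject by colour. Next I measure the white rims and the line.

```bash
cat > h.py <<'E'
import cv2,numpy as np
def ray(s,uv,z):
    uv=np.atleast_2d(uv).astype(float); d=np.c_[uv,np.ones(len(uv))]@np.linalg.inv(s["mtx"]).T@s["T"][:3,:3].T
    o=s["T"][:3,3]; return o+d*((z-o[2])/d[:,2])[:,None]
E
python3 - <<'E'
from h import *
s=dict(np.load("pics/top0.npz")); im=s["pixels"]; hsv=cv2.cvtColor(im,cv2.COLOR_RGB2HSV)
sub=im[205:270,225:405]; 
out=sub[...,::-1].copy()
h=hsv[205:270,225:405]
rim=((h[...,1]<40)&(h[...,2]>165)).astype(np.uint8)
for name,(a,b) in dict(L=(0,85),R=(95,180)).items():
    m=np.zeros_like(rim); m[:,a:b]=rim[:,a:b]
    n,l,st,_=cv2.connectedComponentsWithStats(m,connectivity=8); k=1+st[1:,4].argmax()
    ys,xs=np.where(l==k); r=cv2.minAreaRect(np.c_[xs,ys].astype(np.float32)); bp=cv2.boxPoints(r)
    w=ray(s,bp+[225,205],0.095); print(name,st[k],(bp+[225,205]).round(1).tolist(),w.round(4).tolist(),w.mean(0).round(4),np.linalg.norm(np.diff(w,axis=0),axis=1).round(4))
    for p in bp: cv2.circle(out,tuple(int(v) for v in p),0,(0,0,255),-1)
dark=(hsv[...,2]<45).astype(np.uint8); dark[:200]=0;dark[220:]=0
ys,xs=np.where(dark>0); r=cv2.minAreaRect(np.c_[xs,ys].astype(np.float32)); bp=cv2.boxPoints(r); w=ray(s,bp,0.001); print("line",w.round(4).tolist())
for n,uv in dict(green_near=(287,187)).items(): print(n,ray(s,uv,0))
g=cv2.inRange(hsv,(45,90,20),(90,255,255)); p=cv2.inRange(hsv,(150,60,60),(178,255,255)); 
for n,m in(("green",g),("pink",p)):
    m[:100]=0; c=max(cv2.findContours(m,0,2)[0],key=cv2.contourArea); bp=cv2.boxPoints(cv2.minAreaRect(c)); print(n,ray(s,bp,.095)[:,:2].round(3).tolist(),ray(s,bp,0.0)[:,:2].round(3).tolist())
cv2.imwrite("pics/crop.png",cv2.resize(out,None,fx=4,fy=4,interpolation=cv2.INTER_NEAREST))
E
```

```text
L [ 7 27  3 16 17] [[232.0, 247.0], [234.0, 232.0], [235.0, 232.1], [233.0, 247.1]] [[0.5632, 0.1826, 0.095], [0.5985, 0.18, 0.095], [0.5983, 0.1777, 0.095], [0.5629, 0.1803, 0.095]] [0.5807 0.1801 0.095 ] [0.0354 0.0023 0.0354]
R [112  28   1   7   7] [[337.0, 239.0], [337.0, 239.0], [337.0, 233.0], [337.0, 233.0]] [[0.5895, -0.0584, 0.095], [0.5895, -0.0584, 0.095], [0.6037, -0.0582, 0.095], [0.6037, -0.0582, 0.095]] [ 0.5966 -0.0583  0.095 ] [0.     0.0142 0.    ]
line [[0.6414, 0.6906, 0.001], [0.6844, 0.6953, 0.001], [0.6942, -0.2963, 0.001], [0.6502, -0.2945, 0.001]]
green_near [[0.74049595 0.06547862 0.        ]]
green [[0.799, 0.19], [0.874, 0.139], [0.78, 0.019], [0.707, 0.071]] [[0.836, 0.204], [0.918, 0.149], [0.815, 0.019], [0.736, 0.075]]
pink [[0.347, 0.117], [0.411, 0.002], [0.348, -0.034], [0.286, 0.08]] [[0.347, 0.125], [0.416, 0.001], [0.348, -0.038], [0.28, 0.085]]
```

View pics/crop.png

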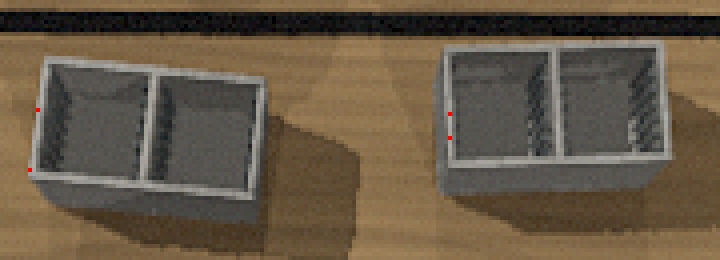

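The crop shows both white crates with their dividers. Rim corners in crop pixels are L (44,58),(267,78),(253,197),(30,178) and R (443,45),(663,42),(671,157),(448,162). The automatic mask failed, so I use these corners, refined by a lower threshold.

```bash
python3 - <<'E'
from h import *
s=dict(np.load("pics/top0.npz")); hsv=cv2.cvtColor(s["pixels"],cv2.COLOR_RGB2HSV)
o=np.array([225,205])-.5
C=dict(L=[(44,58),(267,78),(253,197),(30,178)],R=[(443,45),(663,42),(671,157),(448,162)])
for k,c in C.items():
    w=ray(s,np.array(c)/4+o,.095)[:,:2]; m=w.mean(0)
    yv=(w[0]+w[3]-w[1]-w[2]); a=np.arctan2(-yv[0],yv[1])
    print(k,w.round(4).tolist(),"centre",m.round(4),"yaw",a.round(3),"sides",np.linalg.norm(np.diff(w,axis=0),axis=1).round(3),"near mid",((w[2]+w[3])/2).round(4))
print("line L,R",ray(s,np.array([[186,209.5],[429,211.5]]),.001).round(4).tolist())
print(ray(s,[[149,284]],0), ray(s,[[469,309]],.06),ray(s,[[482,220]],.032))
E
python3 -m jog '[{"offset":[0,0,0],"spin":0}]' 0
python3 - <<'E'
from plant import arm; import numpy as np
from scipy.spatial.transform import Rotation as R
s=arm.read_state();print(s["clock"],s["tcp_pos"],R.from_rotvec(s["tcp_rot"]).as_matrix().round(3).tolist(),s["width"])
E
```

```text
L [[0.6294, 0.1783], [0.6217, 0.0487], [0.5514, 0.0543], [0.5585, 0.1823]] centre [0.5903 0.1159] yaw -0.058 sides [0.13  0.071 0.128] near mid [0.5549 0.1183]
R [[0.6448, -0.0533], [0.6509, -0.1826], [0.5823, -0.187], [0.5753, -0.0575]] centre [ 0.6133 -0.1201] yaw 0.05 sides [0.129 0.069 0.13 ] near mid [ 0.5788 -0.1223]
line L,R [[0.6725, 0.3167, 0.001], [0.6877, -0.2985, 0.001]]
[[0.48254913 0.3924954  0.        ]] [[ 0.4389288  -0.37353905  0.06      ]] [[ 0.66193876 -0.42289797  0.032     ]]
clock: 0.22
tcp_pos: [0.2159, -0.6127, 0.2477]
tcp_rot: [-2.564, 1.815, 0.001]
wrist_force: [0.1, 0.3, -0.3]
width: 0.0694
0.225 [ 0.21588689 -0.61271445  0.24769534] [[0.332, -0.943, -0.0], [-0.943, -0.332, 0.001], [-0.001, -0.0, -1.0]] 0.06938409180783028
```

Sizes and heights check out (72×130 within 2 mm). Plan: straddle the divider with the fingers about 22 mm apart and draw the near wall back along an arc. The right crate goes first, so I move above it.

```bash
python3 -m jog '[{"offset":[-28,-45,0],"spin":1.5},{"offset":[-56,-90,0],"spin":3},{"offset":[-84,-135,0],"spin":4.5},{"offset":[-112,-180,0],"spin":6},{"offset":[-140,-225,0],"spin":7.5},{"offset":[-168,-270,0],"spin":9},{"offset":[-196,-315,0],"spin":10.5},{"offset":[-224,-360,0],"spin":12},{"offset":[-252,-405,0],"spin":13.5},{"offset":[-280,-450,0],"spin":15},{"offset":[-308,-495,0],"spin":16},{"offset":[-333,-534,0],"spin":16.5}]' 22 && python3 -m jog '[{"offset":[0,0,0],"spin":0},{"offset":[0,0,0],"spin":0}]' && cat >> h.py <<'E'
def shot(n,name):
    from plant import arm,snapshot
    from scipy.spatial.transform import Rotation as R
    st=arm.read_state(); s=snapshot(n)
    if n=="wrist":
        T=np.eye(4);T[:3,:3]=R.from_rotvec(st["tcp_rot"]).as_matrix();T[:3,3]=st["tcp_pos"];s["T"]=T@s["tool_from_camera"]
    cv2.imwrite(f"pics/{name}.png",s["pixels"][...,::-1]); np.savez(f"pics/{name}.npz",**s)
    print(st["clock"],st["tcp_pos"].round(4),R.from_rotvec(st["tcp_rot"]).as_matrix().round(3).tolist(),st["width"].round(4),st["wrist_force"].round(1))
    return s
E
python3 -c "
from h import *
s=shot('wrist','w1'); print(s['tool_from_camera'].round(3).tolist(),s['mtx'][0,0])"
```

```text
clock: 1.72
tcp_pos: [0.61, -0.1196, 0.2483]
tcp_rot: [-2.277, 2.164, 0.0]
wrist_force: [0.9, 0.4, 0.5]
width: 0.0219
clock: 1.98
tcp_pos: [0.6086, -0.1219, 0.2479]
tcp_rot: [2.277, -2.163, -0.001]
wrist_force: [-0.2, -1.1, -0.4]
width: 0.0221Traceback (most recent call last):
  File "<string>", line 3, in <module>
    s=shot('wrist','w1'); print(s['tool_from_camera'].round(3).tolist(),s['mtx'][0,0])
  File "h.py", line 12, in shot
    print(st["clock"],st["tcp_pos"].round(4),R.from_rotvec(st["tcp_rot"]).as_matrix().round(3).tolist(),st["width"].round(4),st["wrist_force"].round(1))
                                                                                                        ^^^^^^^^^^^^^^^^^
AttributeError: 'float' object has no attribute 'round'
```

View pics/w1.png

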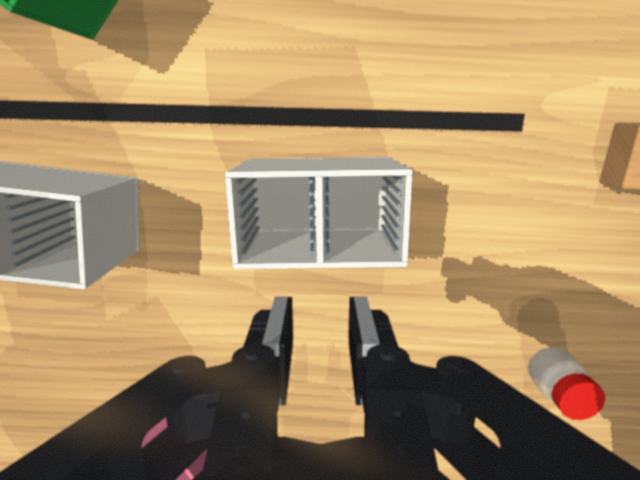

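The wrist view shows the right crate's rim corners at (228,175),(411,171),(407,265),(235,267). Its divider is at x≈319, between the fingertips at (285,298) and (358,298).

```bash
sed -i 's/st\["width"\].round(4)/round(st["width"],4)/' h.py; python3 -c "
from h import *
s=dict(np.load('pics/w1.npz')); print(s['tool_from_camera'].round(3).tolist(),s['mtx'].round(1).tolist())
w=ray(s,[[228,174],[411,170],[408,267],[235,268],[319.5,267]],.095);print(w.round(4).tolist())
T=np.linalg.inv(s['tool_from_camera'])
for z in (0,.01,.017,.03):
  for x in(-.011,.011):
    p=T@[x,0,z,1];p=s['mtx']@p[:3];print(z,x,(p[:2]/p[2]).round(0))
"
```

```text
[[1.0, -0.001, -0.0, 0.001], [0.001, 0.955, 0.295, -0.076], [0.0, -0.295, 0.955, -0.124], [0.0, 0.0, 0.0, 1.0]] [[399.1, 0.0, 320.4], [0.0, 399.1, 241.8], [0.0, 0.0, 1.0]]
[[0.644, -0.0574, 0.095], [0.6531, -0.1833, 0.095], [0.582, -0.1895, 0.095], [0.5747, -0.0613, 0.095], [0.5787, -0.1239, 0.095]]
0 -0.011 [286. 342.]
0 0.011 [348. 342.]
0.01 -0.011 [288. 328.]
0.01 0.011 [347. 328.]
0.017 -0.011 [290. 319.]
0.017 0.011 [346. 319.]
0.03 -0.011 [292. 304.]
0.03 0.011 [344. 304.]
```

```bash
python3 -m jog '[{"offset":[0,0,40],"spin":0},{"offset":[0,0,80],"spin":0},{"offset":[0,0,110],"spin":0},{"offset":[0,0,135],"spin":0},{"offset":[0,0,153],"spin":0},{"offset":[0,0,153],"spin":0},{"offset":[0,0,153],"spin":0}]'
```

```text
clock: 2.9
tcp_pos: [0.6096, -0.122, 0.0963]
tcp_rot: [-2.276, 2.164, -0.002]
wrist_force: [0.1, -0.2, -0.5]
width: 0.0218
```

```bash
python3 -m jog '[{"offset":[0,6,0],"spin":0},{"offset":[0,12,0],"spin":0},{"offset":[0,16,0],"spin":0},{"offset":[0,22,0],"spin":0},{"offset":[0,29,0.5],"spin":0},{"offset":[0,36,1.5],"spin":0},{"offset":[0,42,3],"spin":0},{"offset":[0,48,5.5],"spin":0},{"offset":[0,54.5,8.5],"spin":0},{"offset":[0,60,12],"spin":0},{"offset":[0,66,15.5],"spin":0},{"offset":[0,71,20],"spin":0}]'; python3 -c "
from h import *
shot('side','s1');shot('wrist','w2')
a=cv2.imread('pics/s1.png')[130:370,200:520];b=cv2.imread('pics/w2.png')
cv2.imwrite('pics/c1.png',np.hstack([cv2.resize(a,(400,300)),cv2.resize(b,(400,300))]))"
```

```text
clock: 4.4
tcp_pos: [0.5375, -0.125, 0.0749]
tcp_rot: [2.277, -2.164, -0.001]
wrist_force: [0.4, 0.5, -0.5]
width: 0.0219
4.4 [ 0.5375 -0.125   0.0749] [[0.051, -0.999, -0.0], [-0.999, -0.051, 0.0], [-0.0, 0.0, -1.0]] 0.0219 [ 0.4  0.5 -0.5]
4.45 [ 0.5364 -0.1251  0.0742] [[0.051, -0.999, -0.002], [-0.999, -0.051, 0.0], [-0.0, 0.002, -1.0]] 0.022 [-0.6 -0.  -0.4]
```

View pics/c1.png

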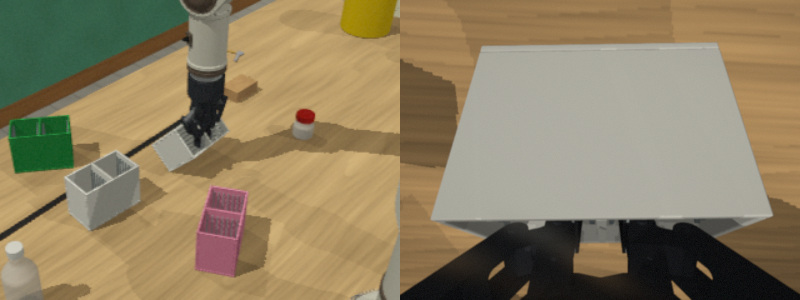

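The left panel shows the right crate tipped about 50° and held by the fingers. The wrist panel shows its far wall, square and centred. I carry on drawing out.

```bash
python3 -m jog '[{"offset":[0,5,3],"spin":0},{"offset":[0,12,4],"spin":0},{"offset":[0,19,4],"spin":0},{"offset":[0,26,3],"spin":0},{"offset":[0,34,0],"spin":0},{"offset":[0,42,-3],"spin":0},{"offset":[0,50,-6],"spin":0},{"offset":[0,60,-8],"spin":0},{"offset":[0,70,-8],"spin":0},{"offset":[0,85,-8],"spin":0},{"offset":[0,100,-8],"spin":0},{"offset":[0,100,-8],"spin":0}]';  python3 -m jog '[{"offset":[0,0,-40],"spin":0},{"offset":[0,0,-80],"spin":0},{"offset":[0,0,-120],"spin":0},{"offset":[0,0,-160],"spin":0},{"offset":[0,0,-160],"spin":0}]'; python3 -c "
from h import *
shot('side','s2');shot('top','t2')
a=cv2.imread('pics/s2.png')[130:370,200:520];b=cv2.imread('pics/t2.png')[150:390,180:500]
cv2.imwrite('pics/c2.png',np.hstack([cv2.resize(a,(400,300)),cv2.resize(b,(400,300))]))"
```

```text
clock: 6.0
tcp_pos: [0.4365, -0.1304, 0.0831]
tcp_rot: [2.276, -2.164, -0.001]
wrist_force: [0.1, -0.0, -0.2]
width: 0.022
clock: 6.62
tcp_pos: [0.4409, -0.1307, 0.2465]
tcp_rot: [-2.275, 2.163, -0.011]
wrist_force: [-0.3, -0.0, -0.2]
width: 0.022
6.625 [ 0.4409 -0.1307  0.2465] [[0.051, -0.999, 0.007], [-0.999, -0.051, -0.003], [0.003, -0.007, -1.0]] 0.022 [-0.3 -0.  -0.2]
6.675 [ 0.4395 -0.1306  0.2447] [[0.051, -0.999, 0.004], [-0.999, -0.051, -0.002], [0.002, -0.003, -1.0]] 0.0221 [0.3 0.1 0.2]
```

View pics/c2.png

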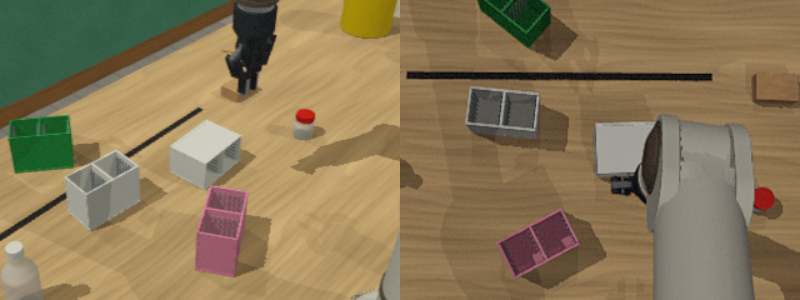

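The right crate lies on its near wall, open towards the robot. On to the left crate.

```bash
python3 -m jog '[{"offset":[-35,-23,0],"spin":1},{"offset":[-75,-50,0],"spin":2},{"offset":[-115,-77,0],"spin":3},{"offset":[-155,-104,0],"spin":4},{"offset":[-195,-130,0],"spin":5},{"offset":[-225,-150,0],"spin":6},{"offset":[-239,-160,0],"spin":6.2},{"offset":[-239,-160,0],"spin":6.2},{"offset":[-239,-160,0],"spin":6.2}]'; python3 -c "
from h import *
s=shot('wrist','w3')
im=s['pixels'];b=im[100:330,150:500,::-1];cv2.imwrite('pics/c3.png',cv2.resize(b,None,fx=2,fy=2))"
```

```text
clock: 7.85
tcp_pos: [0.5853, 0.1148, 0.2426]
tcp_rot: [2.154, -2.284, 0.0]
wrist_force: [0.3, -1.9, -0.1]
width: 0.0224
7.85 [0.5853 0.1148 0.2426] [[-0.059, -0.998, -0.001], [-0.998, 0.059, -0.001], [0.002, 0.001, -1.0]] 0.0224 [ 0.3 -1.9 -0.1]
```

View pics/c3.png

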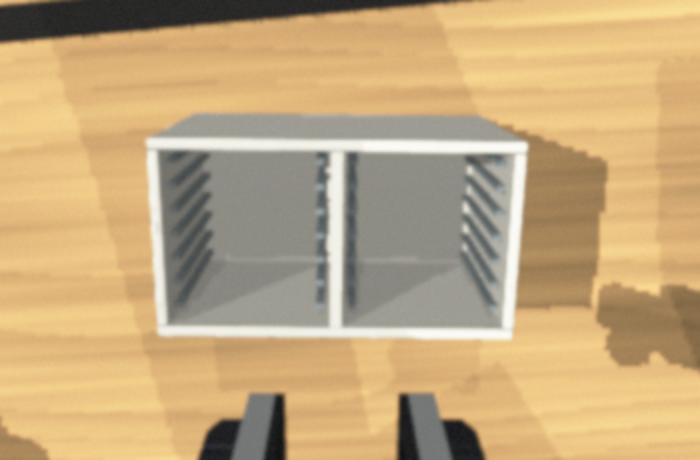

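The left crate is centred: its divider's near end is at crop (336,330) and the fingers are at (265,395) and (420,395). I repeat the motion.

```bash
python3 -m jog '[{"offset":[0,0,40],"spin":0},{"offset":[0,0,80],"spin":0},{"offset":[0,0,110],"spin":0},{"offset":[0,0,135],"spin":0},{"offset":[0,0,149],"spin":0},{"offset":[0,0,149],"spin":0},{"offset":[0,0,149],"spin":0}]'
```

```text
clock: 8.78
tcp_pos: [0.5867, 0.1166, 0.0955]
tcp_rot: [-2.155, 2.284, -0.002]
wrist_force: [-0.4, -0.2, 0.2]
width: 0.0219
```

```bash
python3 -m jog '[{"offset":[0,6,0],"spin":0},{"offset":[0,12,0],"spin":0},{"offset":[0,16,0],"spin":0},{"offset":[0,22,0],"spin":0},{"offset":[0,29,0.5],"spin":0},{"offset":[0,36,1.5],"spin":0},{"offset":[0,42,3],"spin":0},{"offset":[0,48,5.5],"spin":0},{"offset":[0,54.5,8.5],"spin":0},{"offset":[0,60,12],"spin":0},{"offset":[0,66,15.5],"spin":0},{"offset":[0,71,20],"spin":0}]' && python3 -m jog '[{"offset":[0,5,3],"spin":0},{"offset":[0,12,4],"spin":0},{"offset":[0,19,4],"spin":0},{"offset":[0,26,3],"spin":0},{"offset":[0,34,0],"spin":0},{"offset":[0,42,-3],"spin":0},{"offset":[0,50,-6],"spin":0},{"offset":[0,60,-8],"spin":0},{"offset":[0,70,-8],"spin":0},{"offset":[0,85,-8],"spin":0},{"offset":[0,100,-8],"spin":0},{"offset":[0,100,-8],"spin":0}]' && python3 -m jog '[{"offset":[0,0,-40],"spin":0},{"offset":[0,0,-80],"spin":0},{"offset":[0,0,-120],"spin":0},{"offset":[0,0,-160],"spin":0},{"offset":[0,0,-160],"spin":0}]'; python3 -c "
from h import *
shot('side','s4');shot('top','t4');shot('wrist','w4')
a=cv2.imread('pics/s4.png')[130:370,200:520];b=cv2.imread('pics/t4.png')[150:390,180:500]
cv2.imwrite('pics/c4.png',np.hstack([cv2.resize(a,(400,300)),cv2.resize(b,(400,300))]))"
```

```text
clock: 10.28
tcp_pos: [0.5144, 0.1206, 0.0739]
tcp_rot: [2.156, -2.284, -0.0]
wrist_force: [-0.7, 0.1, 1.2]
width: 0.0217
clock: 11.78
tcp_pos: [0.4136, 0.1263, 0.0822]
tcp_rot: [2.157, -2.282, -0.0]
wrist_force: [0.1, -0.3, -0.7]
width: 0.0222
clock: 12.4
tcp_pos: [0.4178, 0.1271, 0.2453]
tcp_rot: [-2.152, 2.281, -0.007]
wrist_force: [1.3, 0.4, -0.5]
width: 0.0222
12.4 [0.4178 0.1271 0.2453] [[-0.058, -0.998, 0.007], [-0.998, 0.058, 0.0], [-0.001, -0.007, -1.0]] 0.0222 [ 1.3  0.4 -0.5]
12.45 [0.4165 0.1264 0.2435] [[-0.058, -0.998, 0.004], [-0.998, 0.058, -0.0], [0.0, -0.004, -1.0]] 0.0221 [ 0.2  0.1 -0.3]
12.5 [0.4155 0.1261 0.2424] [[-0.058, -0.998, 0.001], [-0.998, 0.058, -0.0], [0.0, -0.001, -1.0]] 0.0215 [-0.5  0.1 -0.8]
```

View pics/c4.png

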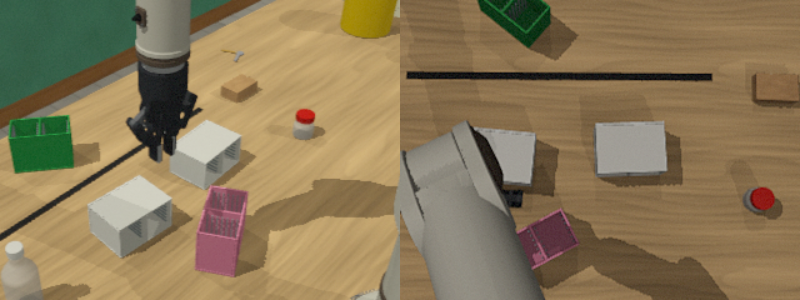

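Both crates lie on their near walls. I look at the undersides with the wrist camera from beyond the line.

```bash
python3 -m jog '[{"offset":[15,-48,0],"spin":0},{"offset":[31,-98,0],"spin":-1},{"offset":[46,-148,0],"spin":-1},{"offset":[62,-198,0],"spin":-2},{"offset":[78,-248,0],"spin":-3},{"offset":[92,-298,0],"spin":-3},{"offset":[102,-330,0],"spin":-3},{"offset":[106,-341,0],"spin":-3},{"offset":[106,-341,0],"spin":-3}]'; python3 -c "
from h import *
s=shot('wrist','w5');shot('top','t5');shot('side','s5')
a=cv2.imread('pics/w5.png');b=cv2.imread('pics/t5.png')[150:390,180:500]
cv2.imwrite('pics/c5.png',np.hstack([cv2.resize(a,(400,300)),cv2.resize(b,(400,300))]))"
```

```text
clock: 13.68
tcp_pos: [0.7488, 0.0014, 0.2401]
tcp_rot: [2.215, -2.225, -0.004]
wrist_force: [-0.8, 0.6, 0.2]
width: 0.0223
13.675 [0.7488 0.0014 0.2401] [[-0.005, -1.0, -0.003], [-1.0, 0.005, 0.0], [-0.0, 0.003, -1.0]] 0.0223 [-0.8  0.6  0.2]
13.725 [0.7483 0.0021 0.2409] [[-0.004, -1.0, -0.003], [-1.0, 0.004, 0.001], [-0.001, 0.003, -1.0]] 0.0219 [-0.2 -0.1  1. ]
13.775 [0.7483 0.0024 0.2416] [[-0.003, -1.0, -0.002], [-1.0, 0.003, 0.0], [-0.0, 0.002, -1.0]] 0.022 [-0.1  0.4  0.3]
```

View pics/c5.png

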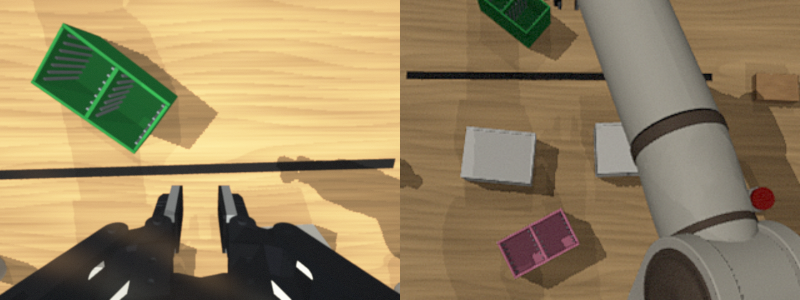

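The gripper hides the crates here, so I sidestep to see each underside past the fingers.

```bash
python3 -m jog '[{"offset":[40,10,0],"spin":0},{"offset":[80,20,0],"spin":0},{"offset":[110,30,0],"spin":0},{"offset":[120,30,0],"spin":0},{"offset":[120,30,0],"spin":0}]'; python3 -c "
from h import *
s=shot('wrist','w6')";  python3 -m jog '[{"offset":[-50,0,0],"spin":0},{"offset":[-100,0,0],"spin":0},{"offset":[-150,0,0],"spin":0},{"offset":[-200,0,0],"spin":0},{"offset":[-230,0,0],"spin":0},{"offset":[-230,0,0],"spin":0},{"offset":[-230,0,0],"spin":0}]'; python3 -c "
from h import *
s=shot('wrist','w7')
cv2.imwrite('pics/c6.png',np.hstack([cv2.resize(cv2.imread(f'pics/{n}.png'),(400,300)) for n in('w6','w7')]))"
```

```text
clock: 14.45
tcp_pos: [0.7189, -0.1184, 0.2428]
tcp_rot: [-2.215, 2.227, -0.0]
wrist_force: [-0.6, 0.6, 0.0]
width: 0.022
14.45 [ 0.7189 -0.1184  0.2428] [[-0.005, -1.0, 0.001], [-1.0, 0.005, 0.0], [-0.0, -0.001, -1.0]] 0.022 [-0.6  0.6  0. ]
clock: 15.38
tcp_pos: [0.7199, 0.1122, 0.2422]
tcp_rot: [2.218, -2.225, 0.0]
wrist_force: [0.2, -0.3, 0.2]
width: 0.0216
15.375 [0.7199 0.1122 0.2422] [[-0.003, -1.0, -0.0], [-1.0, 0.003, -0.0], [0.0, 0.0, -1.0]] 0.0216 [ 0.2 -0.3  0.2]
```

View pics/c6.png

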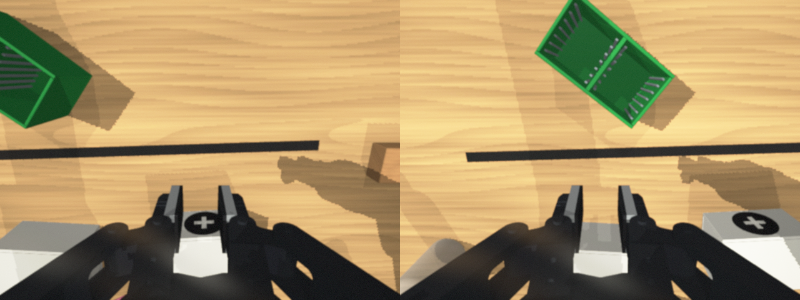

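Both panels show the stamp disc with its cross on the right crate's underside (left panel (203,223), right panel (757,222)). The left crate's end is plain at (600,235). So the right crate is pushed on the divider's edge with closed fingers, low down. I measure it from t4.

```bash
cat >> h.py <<'E'
def top_face(s,x0,x1,y0,y1,z=.072,thr=None):
    g=cv2.cvtColor(s["pixels"],cv2.COLOR_RGB2HSV)[y0:y1,x0:x1]
    v=g[...,2].copy(); v[g[...,1]>60]=0
    t=thr or cv2.threshold(v[v>0].reshape(-1,1),0,255,cv2.THRESH_OTSU)[0]
    c=max(cv2.findContours((v>t).astype(np.uint8),0,2)[0],key=cv2.contourArea)
    bp=cv2.boxPoints(cv2.minAreaRect(c))+[x0,y0]; w=ray(s,bp,z)[:,:2]
    d=np.diff(w,axis=0); L=np.linalg.norm(d,axis=1); lo=d[L[:2].argmax()]; lo=lo*np.sign(lo[1])
    yaw=np.arctan2(-lo[0],lo[1]); c=w.mean(0); f=np.array([np.cos(yaw),np.sin(yaw)])
    print("px",bp.round(0).tolist(),"c",c.round(4),"sides",L.round(3),"yaw",yaw.round(3),"open end mid",(c-.0475*f).round(4),"under mid",(c+.0475*f).round(4))
E
python3 -c "
from h import *
top_face(dict(np.load('pics/t4.npz')),325,400,235,300)
top_face(dict(np.load('pics/t5.npz')),225,295,235,305)
from plant import arm
print(arm.read_state()['joints'].round(2))"
```

```text
px [[336.0, 248.0], [391.0, 245.0], [393.0, 286.0], [338.0, 289.0]] c [ 0.5293 -0.1257] sides [0.131 0.097 0.129] yaw 0.079 open end mid [ 0.482  -0.1294] under mid [ 0.5767 -0.1219]
px [[228.0, 291.0], [232.0, 250.0], [288.0, 256.0], [284.0, 297.0]] c [0.5071 0.1224] sides [0.096 0.133 0.096] yaw -0.066 open end mid [0.4597 0.1256] under mid [0.5545 0.1193]
[ 0.21  0.7  -0.66  1.32  0.43  1.26 -2.05]
```

```bash
python3 -m jog '[{"offset":[27,29,0],"spin":0},{"offset":[54,58,0],"spin":-1},{"offset":[81,88,0],"spin":-1},{"offset":[108,117,0],"spin":-2},{"offset":[135,146,0],"spin":-2},{"offset":[162,175,0],"spin":-3},{"offset":[190,205,0],"spin":-3},{"offset":[217,235,0],"spin":-3.5},{"offset":[235,255,0],"spin":-3.5},{"offset":[244,264,0],"spin":-3.5},{"offset":[244,264,0],"spin":-3.5},{"offset":[244,264,0],"spin":-3.5}]' 0; python3 -c "
from h import *
s=shot('wrist','w8')
cv2.imwrite('pics/c7.png',s['pixels'][100:400,100:540,::-1])"
```

```text
clock: 16.92
tcp_pos: [0.4558, -0.1308, 0.2426]
tcp_rot: [-2.283, 2.157, -0.001]
wrist_force: [0.3, 0.7, 0.7]
width: 0.0001
16.925 [ 0.4558 -0.1308  0.2426] [[0.057, -0.998, 0.001], [-0.998, -0.057, 0.0], [-0.0, -0.001, -1.0]] 0.0001 [0.3 0.7 0.7]
```

View pics/c7.png

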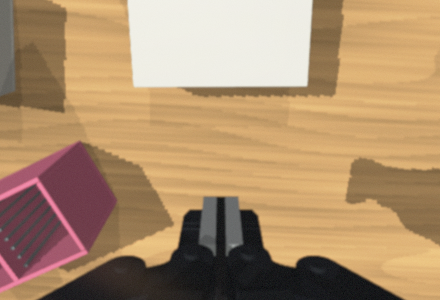

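The wrist view shows the crate's near top edge from (134,86) to (308,87). The closed fingers at column 221 are centred and square to it. I descend and push the first half.

```bash
python3 -m jog '[{"offset":[0,0,40],"spin":0},{"offset":[0,0,80],"spin":0},{"offset":[0,0,120],"spin":0},{"offset":[0,0,155],"spin":0},{"offset":[0,0,185],"spin":0},{"offset":[0,0,205],"spin":0},{"offset":[0,0,210],"spin":0},{"offset":[0,0,210],"spin":0},{"offset":[0,0,210],"spin":0}]' && python3 -m jog '[{"offset":[0,-7,0],"spin":0},{"offset":[0,-13,0],"spin":0},{"offset":[0,-18,0],"spin":0},{"offset":[0,-24,0],"spin":0},{"offset":[0,-32,0],"spin":0},{"offset":[0,-41,0],"spin":0},{"offset":[0,-50,0],"spin":0},{"offset":[0,-59,0],"spin":0},{"offset":[0,-68,0],"spin":0},{"offset":[0,-77,0],"spin":0},{"offset":[0,-85,0],"spin":0},{"offset":[0,-90,0],"spin":0}]'; python3 -c "
from h import *
s=shot('wrist','w9');shot('side','s9')
a=cv2.imread('pics/w9.png');b=cv2.imread('pics/s9.png')[130:370,200:520]
cv2.imwrite('pics/c8.png',np.hstack([cv2.resize(a,(400,300)),cv2.resize(b,(400,300))]))"
```

```text
clock: 18.1
tcp_pos: [0.4558, -0.1314, 0.0331]
tcp_rot: [-2.283, 2.157, -0.002]
wrist_force: [0.0, 0.6, -0.6]
width: -0.0001
clock: 19.6
tcp_pos: [0.5454, -0.1263, 0.0323]
tcp_rot: [-2.283, 2.158, -0.0]
wrist_force: [-3.0, -0.9, 0.8]
width: 0.0002
19.6 [ 0.5454 -0.1263  0.0323] [[0.056, -0.998, 0.0], [-0.998, -0.056, 0.0], [-0.0, -0.0, -1.0]] 0.0002 [-3.  -0.9  0.8]
19.65 [ 0.546  -0.1262  0.0325] [[0.056, -0.998, 0.001], [-0.998, -0.056, 0.0], [-0.0, -0.001, -1.0]] 0.0002 [-0.2 -0.7  0.5]
```

View pics/c8.png

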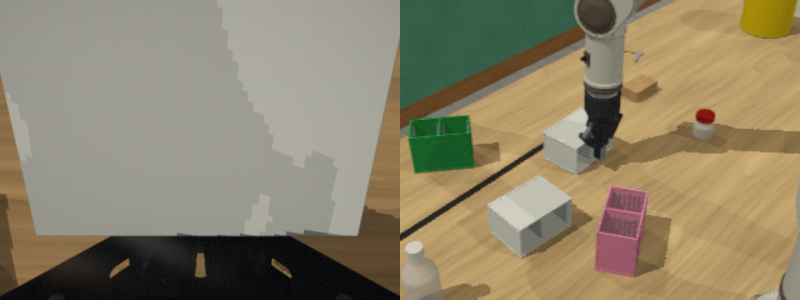

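The crate is still square on the fingers: its near edge runs from (38,236) to (358,235) and is level. I continue, with a numeric squareness check midway.

```bash
python3 -m jog '[{"offset":[0,-5,0],"spin":0},{"offset":[0,-12,0],"spin":0},{"offset":[0,-20,0],"spin":0},{"offset":[0,-28,0],"spin":0},{"offset":[0,-36,0],"spin":0},{"offset":[0,-44,0],"spin":0},{"offset":[0,-52,0],"spin":0},{"offset":[0,-60,0],"spin":0},{"offset":[0,-68,0],"spin":0},{"offset":[0,-75,0],"spin":0},{"offset":[0,-80,0],"spin":0}]'; python3 -c "
from h import *
shot('wrist','w10')
for n in('w9','w10'):
    v=cv2.cvtColor(cv2.imread(f'pics/{n}.png'),cv2.COLOR_BGR2HSV); m=((v[...,1]<50)&(v[...,2]>110)).astype(np.uint8)
    print(n,[(c,int(np.where(m[:400,c])[0].max(initial=-1))) for c in(80,120,200,440,520,560)],[(r,np.where(m[r])[0][[0,-1]].tolist()) for r in(250,350)])"
```

```text
clock: 21.08
tcp_pos: [0.6251, -0.1218, 0.0323]
tcp_rot: [-2.283, 2.158, -0.0]
wrist_force: [-2.1, 0.4, -0.2]
width: -0.0001
21.075 [ 0.6251 -0.1218  0.0323] [[0.056, -0.998, 0.0], [-0.998, -0.056, 0.0], [-0.0, -0.0, -1.0]] -0.0001 [-2.1  0.4 -0.2]
w9 [(80, 376), (120, 376), (200, 376), (440, 374), (520, 372), (560, 377)] [(250, [30, 599]), (350, [53, 577])]
w10 [(80, 382), (120, 382), (200, 381), (440, 380), (520, 371), (560, 382)] [(250, [29, 600]), (350, [51, 580])]
```

Square still, edge columns unchanged. Final push, then back off, rise, and check.

```bash
python3 -m jog '[{"offset":[0,-5,0],"spin":0},{"offset":[0,-12,0],"spin":0},{"offset":[0,-20,0],"spin":0},{"offset":[0,-28,0],"spin":0},{"offset":[0,-36,0],"spin":0},{"offset":[0,-44,0],"spin":0},{"offset":[0,-52,0],"spin":0},{"offset":[0,-60,0],"spin":0},{"offset":[0,-68,0],"spin":0},{"offset":[0,-74,0],"spin":0},{"offset":[0,-78,0],"spin":0},{"offset":[0,-78,0],"spin":0}]' && python3 -m jog '[{"offset":[0,10,0],"spin":0},{"offset":[0,30,0],"spin":0},{"offset":[0,60,0],"spin":0},{"offset":[0,70,-30],"spin":0},{"offset":[0,70,-80],"spin":0},{"offset":[0,70,-130],"spin":0},{"offset":[0,70,-190],"spin":0},{"offset":[0,70,-210],"spin":0},{"offset":[0,70,-210],"spin":0}]' && python3 -m jog '[{"offset":[50,15,0],"spin":0},{"offset":[100,30,0],"spin":0},{"offset":[150,45,0],"spin":0},{"offset":[200,60,0],"spin":0},{"offset":[230,80,0],"spin":0},{"offset":[250,100,0],"spin":0},{"offset":[250,100,0],"spin":0}]'; python3 -c "
from h import *
t=shot('top','t11');shot('side','s11')
top_face(t,310,400,170,230)
top_face(t,225,295,235,305)
print(ray(t,[[186,209.5],[429,211.5]],.001).round(4).tolist())
a=t['pixels'][130:370,150:470,::-1];b=cv2.imread('pics/s11.png')[130:370,200:520]
cv2.imwrite('pics/c9.png',np.hstack([cv2.resize(a,(400,300)),cv2.resize(b,(400,300))]))"
```

```text
clock: 22.62
tcp_pos: [0.7032, -0.1174, 0.0323]
tcp_rot: [-2.282, 2.157, -0.001]
wrist_force: [-0.1, -0.5, -1.4]
width: -0.0002
clock: 23.75
tcp_pos: [0.6331, -0.1217, 0.244]
tcp_rot: [-2.282, 2.158, -0.005]
wrist_force: [-0.5, 0.0, -1.1]
width: -0.0002
clock: 24.62
tcp_pos: [0.5429, -0.3795, 0.2389]
tcp_rot: [2.275, -2.163, -0.007]
wrist_force: [-0.5, 0.0, -0.6]
width: 0.0
24.625 [ 0.5429 -0.3795  0.2389] [[0.051, -0.999, -0.005], [-0.999, -0.051, 0.001], [-0.001, 0.005, -1.0]] 0.0 [-0.5  0.  -0.6]
24.675 [ 0.5447 -0.3773  0.2395] [[0.053, -0.999, -0.003], [-0.999, -0.053, 0.002], [-0.002, 0.003, -1.0]] 0.0001 [ 0.7  0.2 -0. ]
px [[333.0, 170.0], [387.0, 170.0], [387.0, 192.0], [333.0, 192.0]] c [ 0.7394 -0.1134] sides [0.132 0.056 0.131] yaw 0.036 open end mid [ 0.692  -0.1151] under mid [ 0.7869 -0.1117]
px [[228.0, 291.0], [232.0, 250.0], [288.0, 256.0], [284.0, 297.0]] c [0.5071 0.1227] sides [0.096 0.132 0.096] yaw -0.068 open end mid [0.4597 0.1259] under mid [0.5545 0.1195]
[[0.6725, 0.3167, 0.001], [0.6877, -0.2985, 0.001]]
```

The right crate's box was cut off by my search window (row 170), so I redo it numerically and check the bystanders before handing in.

```bash
python3 -c "
from h import *
t=dict(np.load('pics/t11.npz')); t0=dict(np.load('pics/top0.npz'))
top_face(t,310,410,125,206)
a=cv2.absdiff(t['pixels'],t0['pixels']).max(2)
for n,(x,y) in dict(bottle=(149,280),pot=(469,309),box=(482,220),green=(270,155),pink=(291,345)).items(): print(n,a[y-22:y+22,x-22:x+22].mean().round(1))
red=lambda s:np.argwhere((cv2.inRange(cv2.cvtColor(s['pixels'],cv2.COLOR_RGB2HSV),(0,180,120),(6,255,255))>0)).mean(0)
print(red(t0),red(t))"
```

```text
px [[333.0, 155.0], [386.0, 153.0], [387.0, 191.0], [333.0, 192.0]] c [ 0.7605 -0.1127] sides [0.132 0.096 0.13 ] yaw 0.061 open end mid [ 0.7131 -0.1156] under mid [ 0.8079 -0.1098]
bottle 4.5
pot 5.7
box 10.3
green 9.9
pink 5.2
[308.50660793 470.34801762] [308.40969163 470.33480176]
```

```bash
python3 -c "
from plant import arm
print(arm.job_done())"
```

```text
the job is handed in; nothing more can be done
None
```

I tipped both crates onto their near walls and pushed the stamped one, on the robot's right, past the dispatch line. The unstamped left crate stayed on the robot's side. Then I backed off and handed the job in at about 25 s on the robot's clock.

- **Stamp:** two wrist views showed the disc with its cross on the right crate. The left crate's underside was only partly visible, and what showed was plain.
- **Stamped crate:** its near rim is at x ≈ 0.713 and its bottom edge at x ≈ 0.808. The line's middle is at x ≈ 0.683 there, so it is about 30 mm clear. Its top face still measures 131 × 96 mm, so it is lying flat.
- **Other crate:** it lies between x ≈ 0.46 and 0.555, well short of the line.
- **Bystanders:** the pot's cap did not move. The bottle's image hardly changed. The box's image changed slightly more (10 grey levels), which I put down to arm shadow and did not confirm.

**Failed checks:**
- The first automatic rim mask failed, so I read the rim corners by eye.
- The first final check of the stamped crate was cut off by my search window, so I redid it.
- The last picture was refused by the viewing limit, so the final state was checked by numbers only.

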